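# Clamp the bearing carriage and couple up its grease nipple

### The job

The bearing carriage is already loaded in its service fixture. First swing the red-handled clamp fully down over it, then take the orange-handled grease coupler out of its stand and press it squarely onto the tilted grease nipple, pushing the blue sprung collar down until it snaps. Finish still holding the coupler pressed home against the spring (it pops back if let go), and leave the vials, the tape roll and the fuse tin where they are.

Things in the scene. Friction and masses are not known exactly. Their poses are not given: they have to be found in the camera images.
- fixture: aluminium service fixture, fixed; plate 110 (x) x 124 (y) x 10 mm, nest walls 26 mm high. Origin on the worktop under the nest's centre, z up; its -x side (the nipple side) roughly faces the robot, +y is the clamp side. The clamp post, 40 x 22 mm, stands at (18, 56) mm, 74 mm high; the clamp's hinge axis runs along the fixture's x through (18, 56, 62) mm.
- clamp_arm (a joint): clamp arm hinged on the post: 0 rad = closed, level over the carriage, pointing to the fixture's -y; grows as it swings up (starts 0.8 to 1.15, limit 1.4). 86 mm long, bar 14 mm wide, 10 thick; red sleeve 16 mm in diameter, 54 to 86 mm from the hinge, its top 70 mm above the worktop when closed. It stays where left; 1 N moves it. Push its outer (+y, upper) side to close it.
- clamp_grip (a point): point on the centre line of the clamp's red sleeve, 70 mm from the hinge axis; moves with the arm. Its y axis runs along the arm back towards the hinge, its z is the arm's outer side (straight up when closed).
- carriage: steel bearing carriage, 70 x 60 x 40 mm, 0.9 kg, loose in the nest with 2 mm play, underside 10 mm above the worktop. Origin at the centre of its underside, axes as the fixture's. On top, near its -x edge, a brass boss carries the grease nipple, whose axis leans 0.42 rad from vertical towards the carriage's -x. Boss, nipple and collar belong to it.
- collar_face (a point): centre of the outer face of the blue sprung collar (30 mm in diameter, 6 mm thick) round the nipple, about 74 mm above the worktop at rest; moves with the collar. Its z axis is the nipple's axis, pointing outwards. The fixed steel nipple stem, 12 mm in diameter, round-ended, sticks out 12 mm beyond this face at rest.
- collar (a joint): travel of the blue collar along the nipple's axis, m: 0 at rest, grows as pressed in, hard stop at 0.012. It resists with 11 N at first, 13 N at 2 mm, then gives way with a snap: 9 N at 6 mm, 5 N at 10 mm, where its spring still pushes back. It springs back when released.
- coupler: loose grease coupler, 0.15 kg, round, 103 mm long. Origin at the centre of its open mouth, z along its axis to the handle. From the mouth: steel nose 26 mm in diameter, bore 17 mm, 45 mm deep, slips over the nipple stem, the rim pushes the collar; flange 38 mm in diameter at 45 to 50 mm; orange handle 26 mm in diameter to 103 mm. Starts upright in the stand, mouth 11 mm above the worktop.
- stand: grey upright tube on a black disc 68 mm in diameter, fixed to the worktop; tube 44 mm outside, 32 mm inside, 56 mm high, open at the top. Origin at the centre of its underside.
- blue_vial: bystander: vial with blue cap, 22 mm in diameter, 50 mm tall; origin at its underside
- black_vial: bystander: vial with black cap, 22 mm in diameter, 50 mm tall; origin at its underside
- tape_roll: bystander: roll of black tape lying flat, 58 mm in diameter, 19 mm high; origin at its underside
- fuse_box: bystander: flat green tin, 46 x 63 x 18 mm; origin at its underside
Things that resemble listed ones, but are neither listed nor needed, are in the scene too. What is shaped like the coupler but green is not meant.

How it is judged:
On the way, in this order (a step that is already met when the one before it is completed fails the run):
1. the clamp is fully down over the carriage (value of joint clamp_arm below 0.08 rad and value of joint collar below 0.004 m), for 0.2 s.
2. the coupler is lifted out of the stand, clamp still down (value of joint clamp_arm below 0.08 rad and height (world z) of coupler above 0.06 m and contact force between the fingers and coupler above 1 N), for 0.1 s.
3. the coupler, held in the fingers, is snapped onto the nipple (value of joint clamp_arm below 0.08 rad and value of joint collar above 0.008 m and distance between coupler and collar_face below 0.0045 m and angle between the z axis of coupler and the z axis of collar_face, either way round below 0.16 rad and contact force between coupler and carriage above 2.5 N and contact force between the fingers and coupler above 2 N and distance between carriage and fixture below 0.016 m), for 0.3 s.
At the end, for the whole second after the job is handed in: Clamp within 0.08 rad of closed; collar pressed in over 8 mm by the coupler, its mouth within 4.5 mm of the collar's face centre, square within 0.16 rad, pushing with over 2.5 N, still held in the fingers (over 2 N); the carriage lies in its nest (origin within 16 mm of the fixture's) (all of step 3); the arm keeps its last pose, push and grip.
It fails at once if the blue-capped vial is moved or tipped over (distance of blue_vial from where it was at the start of the episode above 0.03 m or angle between blue_vial's own z axis and vertical above 0.5 rad).
It fails at once if the black-capped vial is moved or tipped over (distance of black_vial from where it was at the start of the episode above 0.03 m or angle between black_vial's own z axis and vertical above 0.5 rad).
It fails at once if the tape roll is moved or tipped over (distance of tape_roll from where it was at the start of the episode above 0.03 m or angle between tape_roll's own z axis and vertical above 0.5 rad).
It fails at once if the fuse tin is moved or tipped over (distance of fuse_box from where it was at the start of the episode above 0.03 m or angle between fuse_box's own z axis and vertical above 0.5 rad).
It also fails if it takes over 64 s, if anything falls off the work surface, if the arm or the gripper's body presses on something with over 40 N, if the wrist force passes 120 N, or if a joint passes its speed limit or range.

### The arm

A 7-joint arm with a two-finger parallel gripper is mounted at the origin on a cart in front of the work surface, level with it; the furniture and walls round the work are solid. World frame = base frame: x ahead of the robot, y to its left, z up, the work surface at z = 0. Lengths are in m, angles in rad, forces in N, time in s.
With the tool pointing down it reaches from about 0.4 to 0.85 m from the base axis. Payload 10.4 kg.
Tool frame: the origin (TCP) lies midway between the tips of the shut fingers; the grasp point (between the pads) lies 19 mm behind it; z points along the fingers, y is the line along which they close (so a half turn about z gives the same grasp; the last joint's range is limited). The gripper opens to 87 mm and grips with 3 to 60 N. Pads are 19 mm wide; open, the fingers measure 117 mm over their backs; the gripper's body (75 mm by 190 mm) begins 51 mm behind the grasp point.
Start: joints at [1.278, 0.332, -0.065, 1.46, 0.022, 1.35, -0.088], TCP at [0.167, -0.602, 0.223] pointing down, gripper open.
Joint ranges: [-2.6, 2.6], [-0.5, 2.12], [-1.47, 1.34], [0.16, 2.42], [-1.27, 4.41], [0.06, 2.06], [-2.6, 2.6]. Speed limits (rad/s): [2.22, 2.22, 2.79, 2.79, 3.14, 3.14, 3.14].

### API

Orientations are given as a unit quaternion [w, x, y, z].
In Python, from workcell import get_state, get_image, get_calibration, close_job, boxes_of, pinpoint gives the robot as it stands.
- The arm moves only by the tool arm_command, never from a script. Its argument "deltas" is a list of rows, each a list of 2 entries, a list of its own where there are three numbers: the shift along the tool's x, y, z scaled (see below), then the turn, a rotation vector about the tool's x, y, z scaled (see below). In form: [[[dx, dy, dz], [wx, wy, wz]], ...]. A call has 1 to 20 rows; each row is the pose to reach, as a shift and turn from the pose commanded when the call began, along the tool's axes at that moment; what a row does not reach only later rows make up. The controller multiplies each number of a shift by 50 cm and each number of a turn by 90 degrees. A row lasts 1/12 s, in which the tool goes at most 41.7 mm and 7.16 degrees, less where a joint would pass 70% of its speed; a pose out of reach is approached as far as the arm can. A call with a number of a shift or a turn outside -1 to 1 is refused whole. A call with a gripper value outside its range is refused whole. "fingers" is the closure, from -1 (fully open) to 1 (shut), set as the call begins (left out, the last holds). The fingers move at their own pace and stop on an object; the grip force is fixed at half the most. Time passes only in rows, so rows that repeat a pose let the fingers close. It gives the time, the measured TCP pose, the force, the opening and the grip force at its end, in the units of the state.
- get_state(): the state, without advancing time (a new reading comes with each control period).
- get_image(name): name is "side" or "top"; returns the picture (384x512x3 uint8, red, green, blue); there is no depth.
- get_calibration(name): a dict with "vertical_fov" (degrees; the focal length in pixels is half the picture's height over the tangent of half this angle, whatever the lens; pixels are square), "cx", "cy" (the principal point, pixels), "rvec" (rotation vector, rad) and "tvec" (3), from world to camera coordinates, as OpenCV has them. Camera axes: x right, y down, z forward; pixel columns grow to the right and rows downward; lengths in m; the calibration is good to about 2 mm. A picture is of the moment at which its call begins. get_calibration takes no time and is no camera call.
- close_job(): hands the job in; it is judged then, once.
Trained networks look in the newest picture that a camera, given by its name, has taken for a name from the list of things; names that differ only in an ending like _2 or _b are one class to them, and where a whole thing is asked for, a point or a joint stands for the part that bears it (a point fixed in the world has none). Each returns a list of dicts, best first, with "confidence" (0 to 1); they miss things now and then, are a little off and sometimes report something else, mostly with a low value. They report only what shows in the picture. A call takes as long as a camera call. They do not tell look-alikes from the thing itself.
- boxes_of(camera, name): "extent" ([left, top, right, bottom] as shares, 0 to 1, of the picture: columns of its width, rows of its height, round what is visible of it).
- pinpoint(camera, name): "centre" ([row, column] as shares, 0 to 1, of the picture: columns of its width, rows of its height: a listed point, or the origin of a listed thing).
The state is a dict: "t": time; "qpos": joint angles; "qd": joint speeds; "joint_torque": joint torques, N m; "ee_pos": TCP position; "tool_rot": TCP orientation; "ft_force": force on the tool from outside, world axes, zero at the start; "ft_torque": the same for the moment, N m; "finger_gap": opening from 0.0 (shut) to 1.0 (fully open); "grasp_force": force on a finger pad.
Only numpy, scipy, OpenCV 4.12 (cv2) and the standard library are available. Lean on these libraries where they do the work, as an engineer would, in place of code of your own. Each camera call takes 0.05 s, during which the arm holds its last target. There are 200 camera calls.

## Working session

There is one attempt and no reset: what is moved stays moved. The work goes in short steps, Python scripts to look and compute and a tool call to move; the robot and the scene stay as the last step left them, time stands still between calls to the robot, and variables do not carry over. Pictures are saved under pics/ and viewed, at most 10 in all, crops included, and the job is handed in when it is done.

Besides the shell and the picture viewer there is one more tool, called after "Emit:" in YAML: its name, and indented under it one key for each argument. arm_command: Moves the arm, as the interface text tells. Its arguments: {"type":"object","properties":{"deltas":{"type":"array","items":{"type":"array"}},"fingers":{"type":"number"}},"required":["deltas"]}

```bash
mkdir -p pics; ls; cat > h.py <<'E'
import numpy as np, cv2
from scipy.spatial.transform import Rotation as R
from workcell import *
def cam(n):
    c=get_calibration(n); f=192/np.tan(np.radians(c["vertical_fov"])/2)
    K=np.array([[f,0,c["cx"]],[0,f,c["cy"]],[0,0,1]]); return K,np.array(c["rvec"],float),np.array(c["tvec"],float),c
def proj(n,p):
    K,r,t,_=cam(n); return cv2.projectPoints(np.array(p,float).reshape(-1,3),r,t,K,None)[0].reshape(-1,2)
def ray(n,uv):
    K,r,t,_=cam(n); Rm=cv2.Rodrigues(r)[0]; d=Rm.T@np.linalg.inv(K)@np.array([uv[0],uv[1],1]); return -Rm.T@t,d/np.linalg.norm(d)
def atz(n,uv,z):
    o,d=ray(n,uv); return o+d*(z-o[2])/d[2]
def tri(a,uva,b,uvb):
    o1,d1=ray(a,uva);o2,d2=ray(b,uvb); s=np.linalg.lstsq(np.stack([d1,-d2],1),o2-o1,rcond=None)[0]
    p,q=o1+s[0]*d1,o2+s[1]*d2; return (p+q)/2,np.linalg.norm(p-q)
def px(c): return c["centre"][1]*512,c["centre"][0]*384
def tool(): 
    s=get_state(); q=s["tool_rot"]; return np.array(s["ee_pos"]),R.from_quat([q[1],q[2],q[3],q[0]])
E
python3 - <<'E'
from h import *
np.set_printoptions(precision=3,suppress=True)
for n in("side","top"):
    im=get_image(n); cv2.imwrite(f"pics/{n}0.png",im[:,:,::-1]); c=get_calibration(n);print(n,c)
    for k in["fixture","clamp_grip","carriage","collar_face","coupler","stand","blue_vial","black_vial","tape_roll","fuse_box"]:
        print(k,[(round(x["confidence"],2),np.round(px(x),1)) for x in pinpoint(n,k)][:3])
s=get_state();print(s)
E
```

```text
pics
side {'vertical_fov': 46.79250603297735, 'cx': 251.31463972050668, 'cy': 192.66242623025, 'rvec': array([ 2.246,  0.837, -0.323]), 'tvec': array([-0.416, -0.184,  1.349])}
fixture [(0.98, array([266.4, 234.3]))]
clamp_grip [(0.45, array([283.3, 202.1]))]
carriage [(0.87, array([270.2, 236.1]))]
collar_face [(0.67, array([268.3, 234.5])), (0.58, array([260.8, 212. ]))]
coupler [(0.58, array([309. , 179.5])), (0.54, array([284.5, 155.5]))]
stand [(0.71, array([284.8, 159. ]))]
blue_vial []
black_vial []
tape_roll [(0.92, array([161.6, 255.5]))]
fuse_box [(0.67, array([236.9, 164.3]))]
top {'vertical_fov': 45.9811441180115, 'cx': 249.30226598854296, 'cy': 195.49959814340363, 'rvec': array([ 2.114, -2.173,  0.146]), 'tvec': array([0.038, 0.534, 0.955])}
fixture [(0.77, array([259.8, 167.4])), (0.32, array([261.7, 167.3]))]
clamp_grip [(0.48, array([255.5, 149.9]))]
carriage [(0.74, array([260. , 166.9]))]
collar_face [(0.41, array([261.6, 174.1]))]
coupler [(0.65, array([156.8, 232.6])), (0.56, array([162.6, 189.2]))]
stand [(0.69, array([152.8, 234.1]))]
blue_vial [(0.52, array([294.6, 260.3]))]
black_vial [(0.55, array([259.1, 254.4]))]
tape_roll [(0.61, array([359.1, 234. ]))]
fuse_box [(0.63, array([203.5, 266.3])), (0.49, array([254. , 145.6])), (0.3, array([354.2, 233.6]))]
{'t': 1.1, 'qpos': array([ 1.278,  0.332, -0.065,  1.46 ,  0.022,  1.35 , -0.088]), 'qd': array([-0.001,  0.002, -0.   ,  0.001, -0.001,  0.004, -0.   ]), 'joint_torque': array([  0.   , -62.304,   0.025, -39.012,  -0.061,   0.032,  -0.   ]), 'ee_pos': array([ 0.167, -0.602,  0.223]), 'tool_rot': array([0.   , 0.991, 0.134, 0.   ]), 'ft_force': array([ 0.072,  0.303, -0.543]), 'ft_torque': array([-0.02 ,  0.008,  0.038]), 'grasp_force': 0.0, 'finger_gap': 0.9981957966249226}
```

View pics/side0.png

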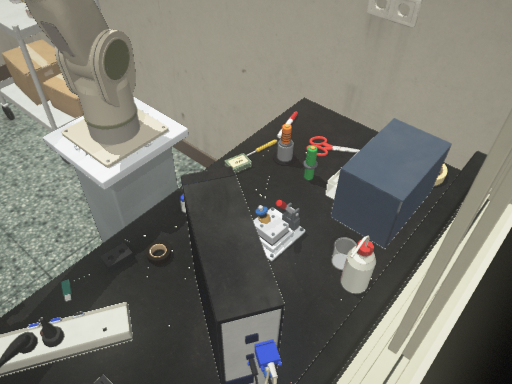

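View pics/top0.png

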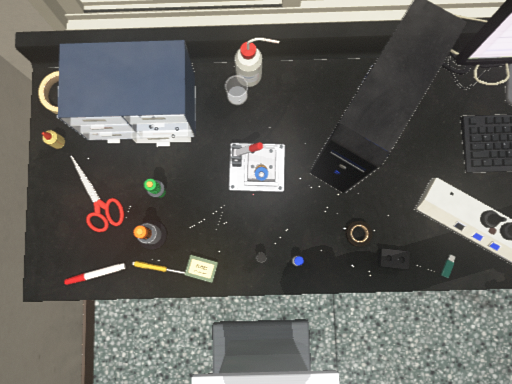

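```bash
python3 - <<'E'
from h import *
np.set_printoptions(precision=3,suppress=True)
print("fixture top z0",atz("top",(259.8,167.4),0),"side",atz("side",(266.4,234.3),0))
print("tri fix",tri("side",(266.4,234.3),"top",(259.8,167.4)))
print("clamp",tri("side",(283.3,202.1),"top",(255.5,149.9)))
for u in[(268.3,234.5),(260.8,212.)]: print("collar",tri("side",u,"top",(261.6,174.1)))
for u in[(309,179.5),(284.5,155.5)]:
  for v in[(156.8,232.6),(162.6,189.2)]: print("coupler",u,v,tri("side",u,"top",v))
print("stand",tri("side",(284.8,159),"top",(152.8,234.1)))
for k,v in dict(blue=(294.6,260.3),black=(259.1,254.4),tape=(359.1,234),fuse=(203.5,266.3)).items(): print(k,atz("top",v,0))
for n in("side","top"): print(n,ray(n,(256,192)))
E
```

```text
fixture top z0 [ 0.605 -0.003  0.   ] side [ 0.599 -0.003  0.   ]
tri fix (array([ 0.603, -0.005,  0.005]), np.float64(0.004857929417127325))
clamp (array([0.622, 0.011, 0.119]), np.float64(0.01236152886386222))
collar (array([ 0.596, -0.002, -0.006]), np.float64(0.013252277048415993))
collar (array([ 0.578, -0.004,  0.067]), np.float64(0.002533414129149447))
coupler (309, 179.5) (156.8, 232.6) (array([ 0.495,  0.277, -0.091]), np.float64(0.06996252280132409))
coupler (309, 179.5) (162.6, 189.2) (array([ 0.563,  0.223, -0.003]), np.float64(0.0035866198672166267))
coupler (284.5, 155.5) (156.8, 232.6) (array([0.464, 0.233, 0.02 ]), np.float64(0.00959788486960717))
coupler (284.5, 155.5) (162.6, 189.2) (array([0.529, 0.184, 0.098]), np.float64(0.04505105639770633))
stand (array([ 0.461,  0.246, -0.003]), np.float64(0.004744171667017737))
blue [ 0.392 -0.074  0.   ]
black [0.407 0.005 0.   ]
tape [ 0.446 -0.222  0.   ]
fuse [0.384 0.13  0.   ]
side (array([ 1.005, -0.549,  0.847]), array([-0.439,  0.541, -0.717]))
top (array([0.393, 0.017, 1.022]), array([ 0.15 , -0.01 , -0.989]))
```

Side view: the fixture is at about (270,232), with the collar at (262,212) and the red clamp handle at (281,203). The orange coupler is in its stand at (286,150), and the green look-alike is at (311,163). Top view: the fixture plate spans (229–285, 143–191), the coupler is at (142,233), and the vials are at (261,257) and (297,261). The PC tower begins near (312,172).

```bash
python3 - <<'E'
from h import *
t=cv2.imread("pics/top0.png");s=cv2.imread("pics/side0.png")
def cr(im,x,y,w,h): return cv2.resize(im[y:y+h,x:x+w],(400,300),interpolation=cv2.INTER_CUBIC)
m=np.vstack([np.hstack([cr(t,217,138,80,60),cr(t,110,205,80,60)]),np.hstack([cr(s,240,190,80,60),cr(s,265,110,80,60)])])
cv2.imwrite("pics/m0.png",m)
E
```

```text
(no output)
```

View pics/m0.png

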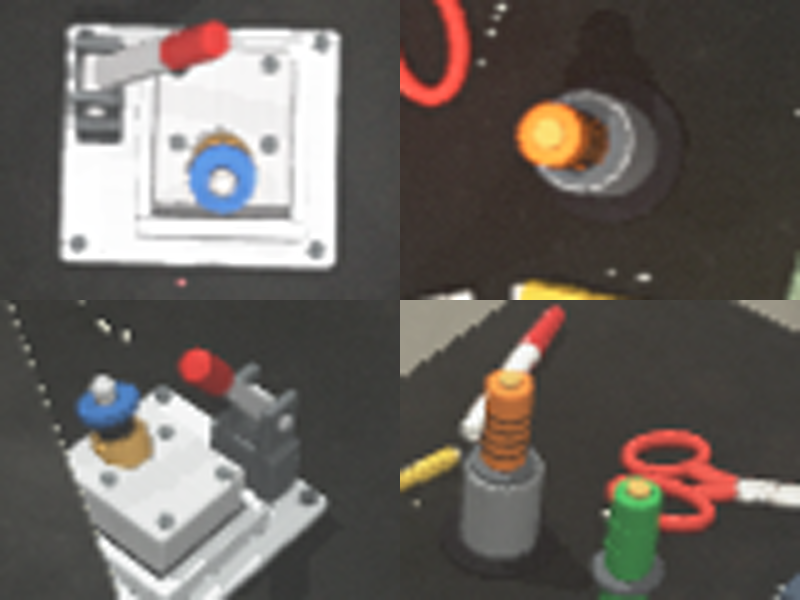

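The 5x crops show these full-image positions:
- **Plate corners (top view):** (230,143), (284.6,144.4), (283.4,191), (229.4,190.4).
- **Collar:** top view (261.4,173.6), side view (261.4,209.8).
- **Coupler's top disc:** top view (139.8,231.6), side view (287.4,126).
- **Sleeve end:** top view (260.4,146).

```bash
python3 - <<'E'
from h import *
np.set_printoptions(precision=4,suppress=True)
c=[atz("top",u,.01) for u in[(230,143),(284.6,144.4),(283.4,191),(229.4,190.4)]]
for q in c: print(q)
print("plate centre",np.mean(c,0),"edges",[np.linalg.norm(c[i]-c[i-1]) for i in range(4)])
for a,b in((0,1),(3,2)): d=c[a]-c[b]; print("yaw from y edge",np.arctan2(-d[0],d[1]))
for a,b in((0,3),(1,2)): d=c[a]-c[b]; print("yaw from x edge",np.arctan2(d[1],d[0]))
print("collar",tri("side",(261.4,209.8),"top",(261.4,173.6)))
print("stemtip",tri("side",(260.5,206.3),"top",(261.2,174.4)))
print("coupler top",tri("side",(287.4,126),"top",(139.8,231.6)),atz("top",(139.8,231.6),.114),atz("side",(287.4,126),.114))
print("tube top",tri("side",(285.4,143),"top",(148,233.4)),atz("top",(148,233.4),.056),atz("side",(285.4,143),.056))
print("sleeve end",tri("side",(240+190/5.,190+65/5),"top",(217+215/5.,138+38/5)))
# stats over repeats
for k in("collar_face","coupler","clamp_grip","fixture","carriage","stand"):
  L={"side":[],"top":[]}
  for n in L:
    for i in range(4):
      get_image(n); L[n]+= [np.array(px(x)) for x in pinpoint(n,k)[:2]]
  print(k,{n:np.round(v,1).tolist() for n,v in L.items()})
# PC
for n,u in(("side",(183,183)),("side",(237,177))):
  for z in(0.1,.2,.3): print(u,z,atz(n,u,z))
for u in((312,172),(350,190)): print(u,atz("top",u,0))
E
python3 -c "
import cv2;t=cv2.imread('pics/top0.png');cv2.imwrite('pics/pc.png',cv2.resize(t[80:205,280:440],(640,500),interpolation=cv2.INTER_CUBIC))"
```

```text
[0.6625 0.0639 0.01  ]
[ 0.6555 -0.0614  0.01  ]
[ 0.5474 -0.0545  0.01  ]
[0.5523 0.0676 0.01  ]
plate centre [0.6045 0.0039 0.01  ] edges [np.float64(0.11030499977504643), np.float64(0.12547583659360262), np.float64(0.1083102725118473), np.float64(0.12220244459572871)]
yaw from y edge -0.05589865958656652
yaw from y edge -0.039781507637661494
yaw from x edge -0.03329321145731129
yaw from x edge -0.06324781513361986
collar (array([ 0.5778, -0.0033,  0.0738]), np.float64(0.0035790924304741436))
stemtip (array([ 0.5743, -0.0026,  0.0829]), np.float64(0.0034574986971685354))
coupler top (array([0.4592, 0.2461, 0.1143]), np.float64(0.005243074644015509)) [0.4573 0.2442 0.114 ] [0.4604 0.2488 0.114 ]
tube top (array([0.4591, 0.243 , 0.0571]), np.float64(0.005919873828405463)) [0.4571 0.2411 0.056 ] [0.46   0.2468 0.056 ]
sleeve end (array([ 0.6239, -0.0019,  0.1293]), np.float64(0.0008972626395852712))
collar_face {'side': [[260.1, 211.1], [259.9, 209.5], [259.6, 212.3], [267.9, 234.9], [259.1, 211.6]], 'top': [[260.2, 172.4], [261.1, 169.7], [261.5, 172.6]]}
coupler {'side': [[306.0, 17
[... 578 characters left out ...]
260.5], [262.2, 166.6], [254.2, 146.9], [258.7, 166.1]]}
carriage {'side': [[266.4, 235.9], [270.2, 236.1], [267.3, 232.2], [267.5, 232.8]], 'top': [[263.6, 169.5], [295.2, 260.9], [262.5, 168.9], [260.4, 169.6], [262.9, 169.0], [201.2, 266.6]]}
stand {'side': [[285.8, 158.4], [259.0, 210.2], [284.7, 156.0], [282.8, 153.3]], 'top': [[154.2, 234.4], [151.1, 235.5], [152.6, 233.4]]}
(183, 183) 0.1 [ 0.3978 -0.0777  0.1   ]
(183, 183) 0.2 [ 0.4791 -0.1408  0.2   ]
(183, 183) 0.3 [ 0.5604 -0.2039  0.3   ]
(237, 177) 0.1 [0.4808 0.0227 0.1   ]
(237, 177) 0.2 [ 0.5509 -0.0539  0.2   ]
(237, 177) 0.3 [ 0.6211 -0.1304  0.3   ]
(312, 172) [ 0.5912 -0.1225  0.    ]
(350, 190) [ 0.5469 -0.2071  0.    ]
```

View pics/pc.png

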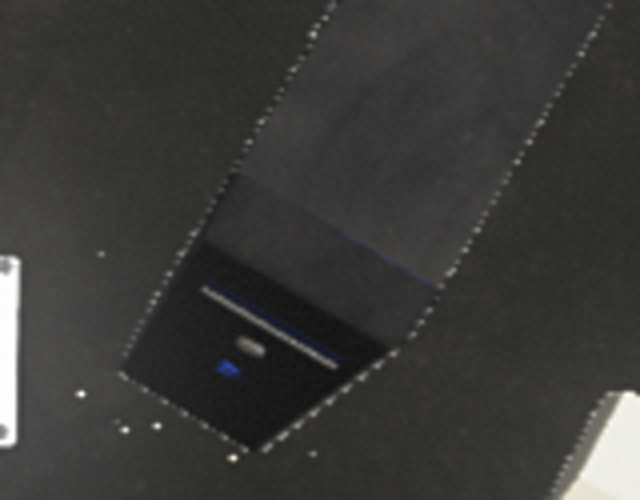

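The picture shows the tower's front bottom edge running (310,173)–(343,193) and its top edge (331,140)–(378,167). That makes it about 0.28 m tall, with its nearest corner near (0.59, −0.12). I'll cross high and turn the hand so its long side lies radially.

Emit:
arm_command:
  deltas:
    - [[0.744,-0.795,-0.314],[0,0,-0.83]]
    - [[0.744,-0.795,-0.314],[0,0,-0.83]]
    - [[0.744,-0.795,-0.314],[0,0,-0.83]]
    - [[0.744,-0.795,-0.314],[0,0,-0.83]]
    - [[0.744,-0.795,-0.314],[0,0,-0.83]]
    - [[0.744,-0.795,-0.314],[0,0,-0.83]]
    - [[0.744,-0.795,-0.314],[0,0,-0.83]]
    - [[0.744,-0.795,-0.314],[0,0,-0.83]]
    - [[0.744,-0.795,-0.314],[0,0,-0.83]]
    - [[0.744,-0.795,-0.314],[0,0,-0.83]]
    - [[0.744,-0.795,-0.314],[0,0,-0.83]]
    - [[0.744,-0.795,-0.314],[0,0,-0.83]]
    - [[0.744,-0.795,-0.314],[0,0,-0.83]]
    - [[0.744,-0.795,-0.314],[0,0,-0.83]]
    - [[0.744,-0.795,-0.314],[0,0,-0.83]]
    - [[0.744,-0.795,-0.314],[0,0,-0.83]]
    - [[0.744,-0.795,-0.314],[0,0,-0.83]]
    - [[0.744,-0.795,-0.314],[0,0,-0.83]]
  fingers: 1

```text
t: 7.4
ee_pos: [0.4186, -0.1213, 0.3792]
tool_rot: [-0.0, 0.707, 0.707, -0.0]
ft_force: [0.6, 0.0, -0.0]
finger_gap: -0.001
grasp_force: 0.0
```

```bash
cat >> h.py <<'E'
def d(p,Rm=None):
    P,Q=tool(); v=Q.inv().apply(np.array(p)-P)/.5
    w=np.zeros(3) if Rm is None else (Q.inv()*Rm).as_rotvec()/(np.pi/2)
    return np.round(v,3),np.round(w,3)
E
python3 - <<'E'
from h import *
s=get_state();print(s["t"],s["ee_pos"],s["qpos"],tool()[1].as_matrix().round(3))
print("grip",tri("side",(281.2,202.5),"top",(255.2,146)))
Rd=R.from_matrix(np.array([[0,1,0],[1,0,0],[0,0,-1.]]))
for p in[(.621,.04,.25),(.621,.035,.15),(.621,.027,.118),(.621,.0115,.105),(.621,-.003,.089),(.621,-.015,.07)]: print(p,d(p,Rd))
E
```

```text
7.4 [ 0.41862066 -0.12128964  0.37915099] [ 0.85886793 -0.11145003 -0.60691871  1.61024825 -0.06343858  1.62356448
  0.25224583] [[-0.001  1.    -0.001]
 [ 1.     0.001  0.   ]
 [ 0.    -0.001 -1.   ]]
grip (array([0.62508727, 0.00800974, 0.123592  ]), np.float64(0.001606641548929662))
(0.621, 0.04, 0.25) (array([0.322, 0.405, 0.258]), array([-0., -0.,  0.]))
(0.621, 0.035, 0.15) (array([0.312, 0.405, 0.458]), array([-0., -0.,  0.]))
(0.621, 0.027, 0.118) (array([0.296, 0.405, 0.522]), array([-0., -0.,  0.]))
(0.621, 0.0115, 0.105) (array([0.265, 0.405, 0.548]), array([-0., -0.,  0.]))
(0.621, -0.003, 0.089) (array([0.236, 0.405, 0.58 ]), array([-0., -0.,  0.]))
(0.621, -0.015, 0.07) (array([0.212, 0.405, 0.618]), array([-0., -0.,  0.]))
```

Emit:
arm_command:
  deltas:
    - [[0.326,0.409,0.1],[0,0,0]]
    - [[0.326,0.409,0.1],[0,0,0]]
    - [[0.326,0.409,0.1],[0,0,0]]
    - [[0.326,0.409,0.1],[0,0,0]]
    - [[0.326,0.409,0.1],[0,0,0]]
    - [[0.326,0.409,0.1],[0,0,0]]
    - [[0.326,0.409,0.1],[0,0,0]]
    - [[0.326,0.409,0.398],[0,0,0]]
    - [[0.326,0.409,0.398],[0,0,0]]
    - [[0.326,0.409,0.398],[0,0,0]]
    - [[0.326,0.409,0.398],[0,0,0]]
    - [[0.326,0.409,0.398],[0,0,0]]
    - [[0.326,0.409,0.398],[0,0,0]]

```text
t: 8.48
ee_pos: [0.6227, 0.0421, 0.1799]
tool_rot: [-0.001, 0.707, 0.708, -0.001]
ft_force: [1.3, 0.6, 1.4]
finger_gap: 0.007
grasp_force: 0.0
```

```bash
python3 - <<'E'
from h import *
a=get_image("side");b=get_image("top")
def cr(im,x,y,w,h): return cv2.resize(im[y:y+h,x:x+w,::-1],(400,500),interpolation=cv2.INTER_CUBIC)
cv2.imwrite("pics/m1.png",np.hstack([cr(a,240,150,80,100),cr(b,217,100,80,100)]))
P,_=tool();print(P,proj("side",P),proj("top",P))
E
```

```text
[0.62432292 0.04312451 0.18276214] [[292.1543387  174.92092678]] [[236.63130185 138.83956057]]
```

View pics/m1.png

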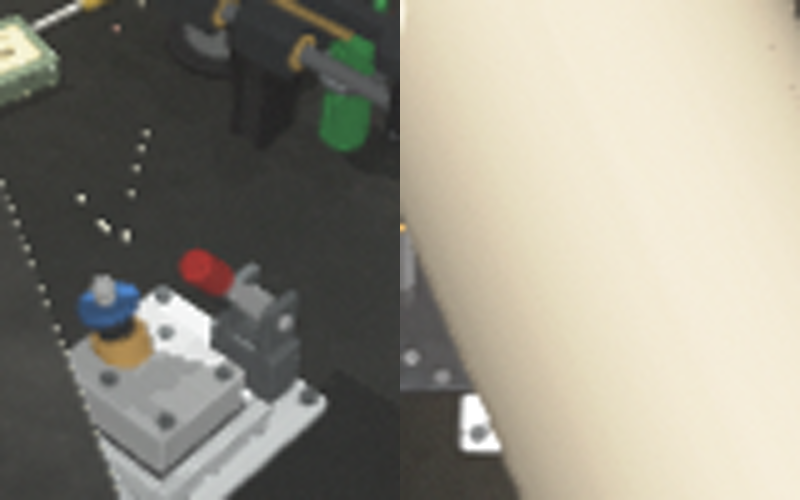

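The side crop shows the closed fingertips at about (292,178), close to the projected TCP at (292,175). They sit beyond the red sleeve at (280,203), on the +y side. Next I swing the clamp down along its arc.

Emit:
arm_command:
  deltas:
    - [[-0.016,0,0.08],[0,0,0]]
    - [[-0.016,0,0.08],[0,0,0]]
    - [[-0.03,0,0.124],[0,0,0]]
    - [[-0.03,0,0.124],[0,0,0]]
    - [[-0.045,0,0.14],[0,0,0]]
    - [[-0.061,0,0.154],[0,0,0]]
    - [[-0.076,0,0.17],[0,0,0]]
    - [[-0.09,0,0.186],[0,0,0]]
    - [[-0.102,0,0.2],[0,0,0]]
    - [[-0.114,0,0.212],[0,0,0]]
    - [[-0.114,0,0.22],[0,0,0]]
    - [[-0.114,0,0.22],[0,0,0]]

```text
t: 9.58
ee_pos: [0.6235, -0.0155, 0.0706]
tool_rot: [0.001, 0.707, 0.707, -0.001]
ft_force: [-0.1, -0.2, 1.9]
finger_gap: 0.006
grasp_force: 0.3
```

Emit:
arm_command:
  deltas:
    - [[0,0,0.004],[0,0,0]]
    - [[0,0,0.008],[0,0,0]]
    - [[0,0,0.008],[0,0,0]]
    - [[0,0,0.008],[0,0,0]]

```text
t: 9.92
ee_pos: [0.624, -0.015, 0.0696]
tool_rot: [0.002, 0.707, 0.708, -0.001]
ft_force: [-13.1, -5.5, 29.3]
finger_gap: 0.002
grasp_force: 14.4
```

Full contact at z = 0.0696 m with 29 N, so the clamp is down. Now I lift off and go above the stand with the fingers open.

Emit:
arm_command:
  deltas:
    - [[0,0,-0.2],[0,0,0]]
    - [[0,0,-0.3],[0,0,0]]
    - [[0,0,-0.3],[0,0,0]]
    - [[0,0,-0.3],[0,0,0]]
    - [[0,0,-0.3],[0,0,0]]
    - [[0.523,-0.328,-0.3],[0,0,0]]
    - [[0.523,-0.328,-0.3],[0,0,0]]
    - [[0.523,-0.328,-0.3],[0,0,0]]
    - [[0.523,-0.328,-0.3],[0,0,0]]
    - [[0.523,-0.328,-0.3],[0,0,0]]
    - [[0.523,-0.328,-0.3],[0,0,0]]
    - [[0.523,-0.328,-0.3],[0,0,0]]
    - [[0.523,-0.328,-0.3],[0,0,0]]
    - [[0.523,-0.328,-0.3],[0,0,0]]
    - [[0.523,-0.328,-0.26],[0,0,0]]
    - [[0.523,-0.328,-0.26],[0,0,0]]
  fingers: -1

```text
t: 11.25
ee_pos: [0.4579, 0.2462, 0.1938]
tool_rot: [-0.0, 0.706, 0.708, -0.002]
ft_force: [-0.7, -1.5, -0.1]
finger_gap: 0.994
grasp_force: 0.0
```

```bash
python3 - <<'E'
from h import *
a=get_image("side");b=get_image("top")
def cr(im,x,y,w,h): return cv2.resize(im[y:y+h,x:x+w,::-1],(w*4,h*4),interpolation=cv2.INTER_CUBIC)
cv2.imwrite("pics/m2.png",np.hstack([cr(a,240,100,90,140),cr(b,200,100,90,140)]))
P,_=tool();s=get_state();print(P,s["finger_gap"],s["qpos"].round(2),proj("side",P),proj("top",P))
print(pinpoint("side","clamp_grip")[:2],pinpoint("top","clamp_grip")[:2])
E
```

```text
[0.45874377 0.2465093  0.19607022] 0.9970804135014874 [ 0.28  0.24 -0.97  1.73  0.21  1.28 -0.73] [[288.61158986 100.379319  ]] [[127.38724839 227.98367805]]
[{'centre': [0.5891, 0.523], 'confidence': 0.82}] [{'centre': [0.4008, 0.525], 'confidence': 0.65}]
```

View pics/m2.png

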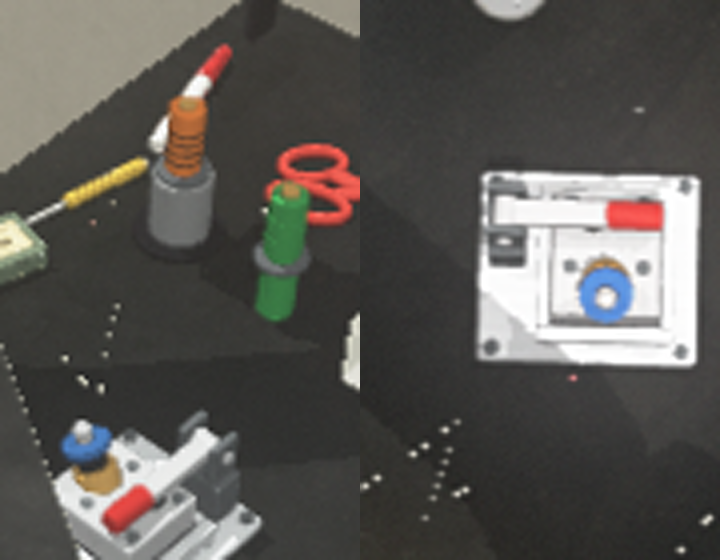

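The crops show the clamp flat at side (272,227) and top (358,154), the coupler upright in its stand at side (286,140), and the green look-alike clear of the hand. Now I descend and grip.

Emit:
arm_command:
  deltas:
    - [[0,0,0.07],[0,0,0]]
    - [[0,0,0.14],[0,0,0]]
    - [[0,0,0.2],[0,0,0]]
    - [[0,0,0.254],[0,0,0]]
    - [[0,0,0.254],[0,0,0]]
    - [[0,0,0.254],[0,0,0]]

```text
t: 11.95
ee_pos: [0.4585, 0.2473, 0.0697]
tool_rot: [-0.001, 0.706, 0.708, -0.001]
ft_force: [-0.5, -0.5, 0.7]
finger_gap: 0.997
grasp_force: 0.0
```

Emit:
arm_command:
  deltas:
    - [[0,0,0],[0,0,0]]
    - [[0,0,0],[0,0,0]]
    - [[0,0,0],[0,0,0]]
    - [[0,0,0],[0,0,0]]
    - [[0,0,0],[0,0,0]]
    - [[0,0,0],[0,0,0]]
    - [[0,0,0],[0,0,0]]
    - [[0,0,0],[0,0,0]]
    - [[0,0,0],[0,0,0]]
    - [[0,0,0],[0,0,0]]
  fingers: 1

```text
t: 12.78
ee_pos: [0.4586, 0.2475, 0.0695]
tool_rot: [-0.0, 0.706, 0.708, -0.0]
ft_force: [-0.4, 0.6, 1.1]
finger_gap: 0.322
grasp_force: 0.0
```

Emit:
arm_command:
  deltas:
    - [[0,0,0],[0,0,0]]
    - [[0,0,0],[0,0,0]]
    - [[0,0,0],[0,0,0]]
    - [[0,0,0],[0,0,0]]

```text
t: 13.12
ee_pos: [0.4586, 0.2475, 0.0695]
tool_rot: [-0.0, 0.706, 0.708, -0.0]
ft_force: [0.6, 0.1, -0.3]
finger_gap: 0.286
grasp_force: 30.0
```

Emit:
arm_command:
  deltas:
    - [[0,0,-0.04],[0,0,0]]
    - [[0,0,-0.08],[0,0,0]]
    - [[0,0,-0.14],[0,0,0]]
    - [[0,0,-0.2],[0,0,0]]
    - [[0,0,-0.26],[0,0,0]]
    - [[0,0,-0.32],[0,0,0]]
    - [[0,0,-0.32],[0,0,0]]
    - [[0,0,-0.32],[0,0,0]]

```text
t: 13.78
ee_pos: [0.4593, 0.2478, 0.2307]
tool_rot: [0.001, 0.706, 0.708, 0.001]
ft_force: [0.0, -0.3, -1.7]
finger_gap: 0.296
grasp_force: 30.0
```

```bash
cat >> h.py <<'E'
def rot(yaw=-.048,tilt=.42):
    n=np.array([-np.sin(tilt)*np.cos(yaw),-np.sin(tilt)*np.sin(yaw),np.cos(tilt)])
    x=np.array([-np.sin(yaw),np.cos(yaw),0]); z=-n; return n,R.from_matrix(np.stack([x,np.cross(z,x),z],1))
E
python3 - <<'E'
from h import *
n,Rt=rot();C=np.array([.5778,-.0033,.0738])
print(n,d(C+.1035*n,Rt),C+.1035*n)
E
```

```text
[-0.4072908   0.01956499  0.91308894] (array([-0.499,  0.151,  0.125]), array([-0.266, -0.007,  0.032])) [ 0.5356454  -0.00127502  0.16830471]
```

Emit:
arm_command:
  deltas:
    - [[-0.1,0.03,0.02],[-0.05,-0.001,0.006]]
    - [[-0.2,0.06,0.03],[-0.11,-0.003,0.013]]
    - [[-0.3,0.09,0.04],[-0.17,-0.004,0.02]]
    - [[-0.36,0.11,0.05],[-0.22,-0.006,0.026]]
    - [[-0.42,0.13,0.07],[-0.266,-0.007,0.032]]
    - [[-0.46,0.14,0.09],[-0.266,-0.007,0.032]]
    - [[-0.499,0.151,0.11],[-0.266,-0.007,0.032]]
    - [[-0.499,0.151,0.125],[-0.266,-0.007,0.032]]
    - [[-0.499,0.151,0.125],[-0.266,-0.007,0.032]]
    - [[-0.499,0.151,0.125],[-0.266,-0.007,0.032]]
    - [[-0.499,0.151,0.125],[-0.266,-0.007,0.032]]
    - [[-0.499,0.151,0.125],[-0.266,-0.007,0.032]]

```text
t: 14.78
ee_pos: [0.535, -0.0006, 0.1675]
tool_rot: [0.15, 0.708, 0.675, 0.143]
ft_force: [-1.0, -0.1, -1.0]
finger_gap: 0.291
grasp_force: 30.0
```

```bash
python3 - <<'E'
from h import *
np.set_printoptions(precision=4,suppress=True)
a=get_image("side");b=get_image("top");cv2.imwrite("pics/s3.png",a[:,:,::-1])
def cr(im,x,y,w,h): return cv2.resize(im[y:y+h,x:x+w,::-1],(400,500),interpolation=cv2.INTER_CUBIC)
cv2.imwrite("pics/m3.png",np.hstack([cr(a,230,145,64,80),cr(b,217,130,64,80)]))
P,Q=tool();n,_=rot();z=Q.apply([0,0,1]);M=P+.0585*z
print(P,-z,"mouth",M,proj("side",M),proj("top",M))
s=get_state();print(s["t"],s["qpos"].round(2),s["finger_gap"])
for k in("coupler","collar_face"): print(k,[px(x) for x in pinpoint("side",k)],[px(x) for x in pinpoint("top",k)])
E
```

```text
[ 0.5351 -0.001   0.1675] [-0.4061  0.0197  0.9136] mouth [ 0.5588 -0.0022  0.1141] [[255.0582 193.842 ]] [[260.8344 178.4018]]
14.8833 [ 0.63 -0.1  -0.71  2.11 -0.01  0.7  -0.13] 0.2903909907582452
coupler [(254.72, 196.608), (308.5824, 178.9824)] [(162.5088, 192.8832)]
collar_face [(259.1744, 210.3168)] [(154.5216, 235.08479999999997), (260.5056, 172.416)]
```

View pics/m3.png

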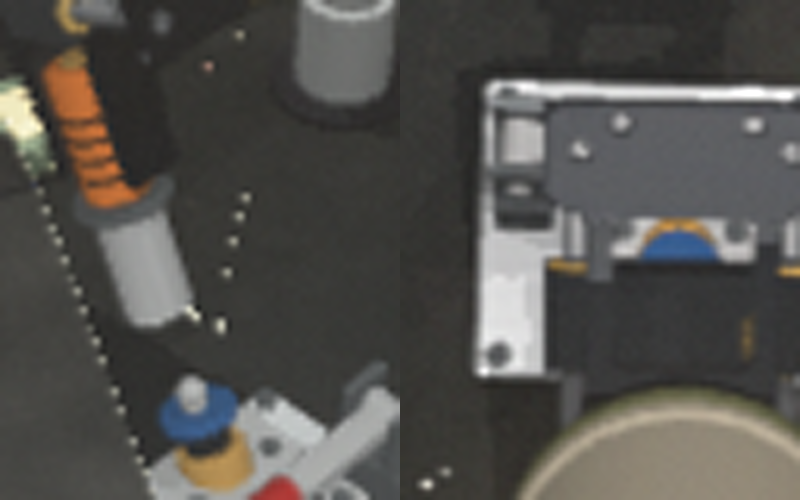

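The side crop puts the coupler's mouth at about (254.5,194.8), against a predicted (255.1,193.8). The collar face is at (261.8,209.8). Top view shows only the upper half of the collar, because the hand hides the rest. I'll check the alignment numerically.

```bash
cat > f.py <<'E'
from h import *
from scipy.optimize import least_squares
np.set_printoptions(precision=4,suppress=True)
def mask(im,kind,scale=4):
    im=cv2.resize(im,None,fx=scale,fy=scale,interpolation=cv2.INTER_CUBIC); h=cv2.cvtColor(im,cv2.COLOR_BGR2HSV)
    lo,hi=dict(blue=((95,90,60),(125,255,255)),orange=((5,140,90),(20,255,255)))[kind]
    return cv2.inRange(h,np.array(lo),np.array(hi))
def bbox(path,kind,x0,y0,x1,y1,s=4):
    im=cv2.imread(path)[y0:y1,x0:x1]; m=mask(im,kind); k,l,st,c=cv2.connectedComponentsWithStats(m)
    i=1+np.argmax(st[1:,4]); a=st[i]; sh=lambda v:(v+.5)/s-.5   # cv2.resize pixel centres
    return np.array([x0+sh(a[0]-.5),y0+sh(a[1]-.5),x0+sh(a[0]+a[2]-.5),y0+sh(a[1]+a[3]-.5)])
def cyl(base,n,r,h,k=60):
    u=np.cross(n,[0,1,0]);u/=np.linalg.norm(u);v=np.cross(n,u);t=np.linspace(0,2*np.pi,k)
    c=r*(np.outer(np.cos(t),u)+np.outer(np.sin(t),v)); return np.vstack([base+c,base+n*h+c])
def pb(cam_,pts): p=proj(cam_,pts); return np.r_[p.min(0),p.max(0)]
E
python3 - <<'E'
from f import *
n,_=rot();C=np.array([.5778,-.0033,.0738])
bs=bbox("pics/side0.png","blue",250,195,280,225);bt=bbox("pics/top0.png","blue",250,160,275,185)
print("collar obs",bs,bt,"model",pb("side",cyl(C-.006*n,n,.015,.006)),pb("top",cyl(C-.006*n,n,.015,.006)))
os_=bbox("pics/side0.png","orange",275,115,300,150);ot=bbox("pics/top0.png","orange",125,215,165,250)
H=np.array([.4588,.2461,.061]);zz=np.array([0,0,1.])
print("coupler obs",os_,ot,"model",pb("side",cyl(H,zz,.013,.053)),pb("top",cyl(H,zz,.013,.053)))
print("nowside orange",bbox("pics/s3.png","orange",232,145,262,185))
P,Q=tool();m=-Q.apply([0,0,1]);M=P-.0585*m
print("nose model",pb("side",cyl(M,m,.013,.045)),"handle model",pb("side",cyl(M+.05*m,m,.013,.053)))
a=cv2.imread("pics/s3.png");x,y,s=225,140,8
z=cv2.resize(a[y:y+72,x:x+60],None,fx=s,fy=s,interpolation=cv2.INTER_CUBIC)
def dr(pts,col): cv2.polylines(z,[np.int32((proj("side",pts)+.5-[x,y])*s)],True,col,1)
for b,r in((M,.013),(M+.045*m,.019),(M+.05*m,.019),(M+.103*m,.013)): dr(cyl(b,m,r,0)[:60],(0,255,255))
for b,r in((C,.015),(C-.006*n,.015),(C+.012*n,.003)): dr(cyl(b,n,r,0)[:60],(0,255,0))
cv2.imwrite("pics/o3.png",z)
E
```

```text
collar obs [254.75 205.75 267.5  215.  ] [254.5  166.5  267.5  180.25] model [254.4695 206.2722 267.5039 215.7432] [253.7591 165.5605 267.8258 179.873 ]
coupler obs [281.  123.5 291.5 143.5] [132.25 224.5  150.5  238.5 ] model [280.3413 123.2699 291.164  144.551 ] [132.4128 224.4256 151.2277 238.6521]
nowside orange [236.5 154.  252.5 177.5]
nose model [243.6748 174.2696 260.287  197.1633] handle model [235.93   151.6888 254.1385 178.3764]
```

View pics/o3.png

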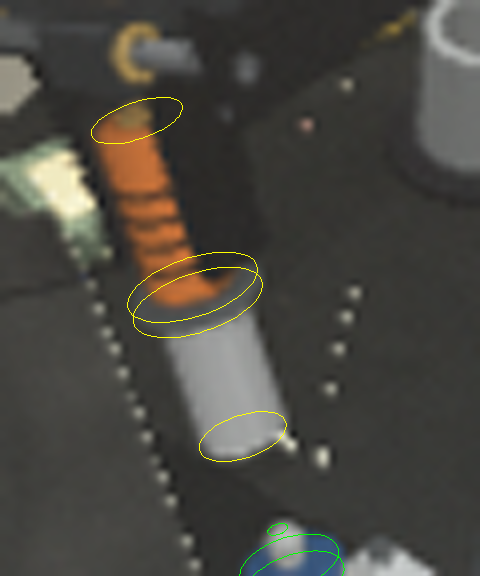

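The overlay follows the coupler within about half a pixel: the model mouth is at (255.5,194.6) and the real one matches. The stem tip at about (260.8,206.5) lies about 1 px to the right of its model. I'll refine the collar relative to the coupler, removing the camera bias measured on the coupler in its stand.

```bash
python3 - <<'E'
from f import *
n,_=rot();C0=np.array([.5778,-.0033,.0738])
bs=bbox("pics/side0.png","blue",250,195,280,225);bt=bbox("pics/top0.png","blue",250,160,275,185)
os_=bbox("pics/side0.png","orange",275,115,300,150);ot=bbox("pics/top0.png","orange",125,215,165,250)
H=np.array([.4588,.2475,.061]);zz=np.array([0,0,1.])
ctr=lambda b:np.array([(b[0]+b[2])/2,(b[1]+b[3])/2])
ds=ctr(os_)-ctr(pb("side",cyl(H,zz,.013,.053)));dt=ctr(ot)-ctr(pb("top",cyl(H,zz,.013,.053)))
print("bias",ds,dt)
for w in(0,.5,1):
    f=lambda C:np.r_[ctr(pb("side",cyl(C-.006*n,n,.015,.006)))+w*ds-ctr(bs),ctr(pb("top",cyl(C-.006*n,n,.015,.006)))+w*dt-ctr(bt)]
    r=least_squares(f,C0,x_scale=1e-2);print(w,r.x,r.fun)
P,Q=tool();m=-Q.apply([0,0,1]);print(P,m)
C=np.array([.5778,-.0033,.0738])
for c in(C,r.x):
    print("tool-axes offset mouth->collar mm",Q.inv().apply(c-(P-.0585*m))*1e3)
E
```

```text
bias [ 0.1855 -0.1701] [ 0.2312 -0.0576]
0 [ 0.5767 -0.0031  0.0749] [-0.4183  0.0588 -0.2812 -0.2632]
0.5 [ 0.5766 -0.003   0.0744] [-0.3304  0.0464 -0.2221 -0.2079]
1 [ 0.5765 -0.0029  0.074 ] [-0.2424  0.0341 -0.163  -0.1526]
[ 0.5349 -0.0016  0.1672] [-0.4057  0.0199  0.9138]
tool-axes offset mouth->collar mm [ 0.3987  1.2347 44.3095]
tool-axes offset mouth->collar mm [ 0.7775  0.155  43.6024]
```

Emit:
arm_command:
  deltas:
    - [[0.001,0.001,0.02],[0,0,0]]
    - [[0.001,0.001,0.04],[0,0,0]]
    - [[0.001,0.001,0.055],[0,0,0]]
    - [[0.001,0.001,0.065],[0,0,0]]
    - [[0.001,0.001,0.075],[0,0,0]]
    - [[0.001,0.001,0.078],[0,0,0]]
    - [[0.001,0.001,0.078],[0,0,0]]

```text
t: 15.67
ee_pos: [0.5511, -0.0021, 0.1314]
tool_rot: [0.15, 0.708, 0.675, 0.143]
ft_force: [0.1, 0.5, -1.4]
finger_gap: 0.292
grasp_force: 30.0
```

Emit:
arm_command:
  deltas:
    - [[0,0,0.006],[0,0,0]]
    - [[0,0,0.012],[0,0,0]]
    - [[0,0,0.016],[0,0,0]]
    - [[0,0,0.016],[0,0,0]]

```text
t: 16.0
ee_pos: [0.5549, -0.0023, 0.1248]
tool_rot: [0.151, 0.708, 0.675, 0.143]
ft_force: [-5.9, 0.1, 9.5]
finger_gap: 0.291
grasp_force: 30.0
```

Emit:
arm_command:
  deltas:
    - [[0,0,0.006],[0,0,0]]
    - [[0,0,0.012],[0,0,0]]
    - [[0,0,0.017],[0,0,0]]
    - [[0,0,0.017],[0,0,0]]
    - [[0,0,0.017],[0,0,0]]

```text
t: 16.42
ee_pos: [0.5583, -0.0025, 0.1169]
tool_rot: [0.151, 0.708, 0.675, 0.143]
ft_force: [-2.2, -0.5, 4.6]
finger_gap: 0.29
grasp_force: 30.0
```

Emit:
arm_command:
  deltas:
    - [[0,0,0.001],[0,0,0]]
    - [[0,0,0.001],[0,0,0]]
    - [[0,0,0.001],[0,0,0]]
    - [[0,0,0.001],[0,0,0]]
    - [[0,0,0.001],[0,0,0]]
    - [[0,0,0.001],[0,0,0]]

```text
t: 16.92
ee_pos: [0.5584, -0.0025, 0.1164]
tool_rot: [0.151, 0.708, 0.675, 0.143]
ft_force: [-2.3, -1.0, 5.1]
finger_gap: 0.291
grasp_force: 30.0
```

```bash
python3 - <<'E'
from f import *
a=get_image("side");cv2.imwrite("pics/s4.png",a[:,:,::-1])
cv2.imwrite("pics/o4.png",cv2.resize(a[150:240,230:320,::-1],(585,585),interpolation=cv2.INTER_CUBIC))
P,Q=tool();m=-Q.apply([0,0,1]);print(get_state()["ft_force"],P-.0585*m, ((P-.0585*m)-[.5766,-.003,.0742])@m, bbox("pics/s4.png","blue",250,195,280,225))
n,_=rot();C=np.array([.5766,-.003,.0742])-.010*n;print(pb("side",cyl(C-.006*n,n,.015,.006)))
E
```

```text
[-0.9681  0.3627  5.273 ] [ 0.5822 -0.0037  0.063 ] -0.012534772889206033 [257.75 211.75 268.5  218.5 ]
[255.366  209.3163 268.3392 218.7977]
```

View pics/o4.png

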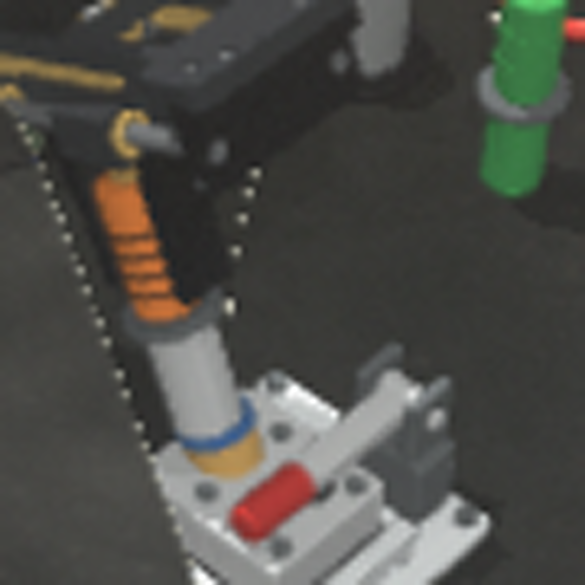

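The side crop shows the nose squarely over the nipple, with the collar pressed down near the boss at about (263,216). The clamp is still flat at (272,227), the coupler is gripped at 30 N, and it is pushing with about 5 N.

```bash
python3 -c "
from workcell import *
print(close_job())"
```

```text
the job is handed in; nothing more can be done
None
```

The job is handed in: the clamp is closed, and the orange coupler is still held, pressed home on the nipple with the collar snapped in (about 5 N of push, 30 N grip); no verdict came back.

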